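Load the chromatograph's solvent tray with the amber bottles

TASK

Load the solvent tray for the chromatograph: stand each of the four amber (brown) glass bottles upright in the tray compartment whose floor disc has the same colour as the bottle's cap. Set every bottle down gently, without dropping it, and leave the two clear-glass bottles standing where they are.

Things in the scene. Friction and masses are not known exactly. Their poses are not given: they have to be found in the camera images.
- amber_red: Brown amber-glass bottle with a red cap, one of the four to be put away; 90 mm tall; round body 44 mm across up to z = 50 mm, shoulder and neck, then a straight round screw cap, 28 mm across, from z = 66 to 90 mm (grip the cap from above). Origin: centre of the underside, z up. Rigid, 0.08 to 0.17 kg, starts upright and loose on the bench (z = 0).
- amber_yellow: Brown amber-glass bottle with a yellow cap, one of the four to be put away; 90 mm tall; round body 44 mm across up to z = 50 mm, shoulder and neck, then a straight round screw cap, 28 mm across, from z = 66 to 90 mm (grip the cap from above). Origin: centre of the underside, z up. Rigid, 0.08 to 0.17 kg, starts upright and loose on the bench (z = 0).
- amber_green: Brown amber-glass bottle with a green cap, one of the four to be put away; 90 mm tall; round body 44 mm across up to z = 50 mm, shoulder and neck, then a straight round screw cap, 28 mm across, from z = 66 to 90 mm (grip the cap from above). Origin: centre of the underside, z up. Rigid, 0.08 to 0.17 kg, starts upright and loose on the bench (z = 0).
- amber_blue: Brown amber-glass bottle with a blue cap, one of the four to be put away; 90 mm tall; round body 44 mm across up to z = 50 mm, shoulder and neck, then a straight round screw cap, 28 mm across, from z = 66 to 90 mm (grip the cap from above). Origin: centre of the underside, z up. Rigid, 0.08 to 0.17 kg, starts upright and loose on the bench (z = 0).
- clear_red: Look-alike, not to be moved: colourless clear-glass bottle with a red cap; 90 mm tall; round body 44 mm across up to z = 50 mm, shoulder and neck, then a straight round screw cap, 28 mm across, from z = 66 to 90 mm (grip the cap from above). Origin: centre of the underside, z up. Rigid, 0.08 to 0.17 kg, starts upright and loose on the bench (z = 0).
- clear_blue: Look-alike, not to be moved: colourless clear-glass bottle with a blue cap; 90 mm tall; round body 44 mm across up to z = 50 mm, shoulder and neck, then a straight round screw cap, 28 mm across, from z = 66 to 90 mm (grip the cap from above). Origin: centre of the underside, z up. Rigid, 0.08 to 0.17 kg, starts upright and loose on the bench (z = 0).
- disc_red: Red disc, 58 mm across, 3 mm thick, fixed on the floor of a tray compartment: the place of the red-capped amber bottle. Origin: centre of its underside, 4 mm above the bench (a bottle on it stands at z = 7 mm). Fixed white tray: 140 x 140 mm, 30 mm high, 2 x 2 compartments 64 x 64 mm inside, centres 68 mm apart, walls 4 mm. x and y run along the tray's sides.
- disc_yellow: Yellow disc, 58 mm across, 3 mm thick, fixed on the floor of a tray compartment: the place of the yellow-capped amber bottle. Origin: centre of its underside, 4 mm above the bench (a bottle on it stands at z = 7 mm). Fixed white tray: 140 x 140 mm, 30 mm high, 2 x 2 compartments 64 x 64 mm inside, centres 68 mm apart, walls 4 mm. x and y run along the tray's sides.
- disc_green: Green disc, 58 mm across, 3 mm thick, fixed on the floor of a tray compartment: the place of the green-capped amber bottle. Origin: centre of its underside, 4 mm above the bench (a bottle on it stands at z = 7 mm). Fixed white tray: 140 x 140 mm, 30 mm high, 2 x 2 compartments 64 x 64 mm inside, centres 68 mm apart, walls 4 mm. x and y run along the tray's sides.
- disc_blue: Blue disc, 58 mm across, 3 mm thick, fixed on the floor of a tray compartment: the place of the blue-capped amber bottle. Origin: centre of its underside, 4 mm above the bench (a bottle on it stands at z = 7 mm). Fixed white tray: 140 x 140 mm, 30 mm high, 2 x 2 compartments 64 x 64 mm inside, centres 68 mm apart, walls 4 mm. x and y run along the tray's sides.
Not all that is in view belongs to the job. What is shaped like the amber_yellow but purple is not meant.

How it is judged:
At the end, for the whole second after the job is handed in: Each amber bottle stands upright (within 0.1 rad) and at rest on the disc of its cap's colour: underside below 12 mm, centre within 15 mm of the disc's centre. Both clear bottles are upright and within 30 mm of where they started (horizontal distance between amber_red and disc_red below 0.015 m and height (world z) of each of amber_red, amber_yellow, amber_green, amber_blue below 0.012 m and angle between each of amber_red, amber_yellow, amber_green, amber_blue, clear_red, clear_blue's own z axis and vertical below 0.1 rad and linear speed of each of amber_red, amber_yellow, amber_green, amber_blue below 0.02 m/s and horizontal distance between amber_yellow and disc_yellow below 0.015 m and horizontal distance between amber_green and disc_green below 0.015 m and horizontal distance between amber_blue and disc_blue below 0.015 m and distance of each of clear_red, clear_blue from where it was at the start of the episode below 0.03 m); the robot touches nothing.
It fails at once if an amber bottle is dropped (falls free from more than about 2 cm) ((linear speed of amber_red above 0.6 m/s and contact force between the fingers and amber_red below 0.1 N) or (linear speed of amber_yellow above 0.6 m/s and contact force between the fingers and amber_yellow below 0.1 N) or (linear speed of amber_green above 0.6 m/s and contact force between the fingers and amber_green below 0.1 N) or (linear speed of amber_blue above 0.6 m/s and contact force between the fingers and amber_blue below 0.1 N)).
It fails at once if a clear bottle, which does not belong in the tray, is moved by more than 3 cm (distance of any of clear_red, clear_blue from where it was at the start of the episode above 0.03 m).
It also fails if it takes over 104 s, if anything falls off the work surface, if the arm or the gripper's body presses on something with over 40 N, if the wrist force passes 120 N, or if a joint passes its speed limit or range.

ROBOT

A 6-joint arm with a two-finger parallel gripper is mounted at the origin on the work surface. World frame = base frame: x ahead of the robot, y to its left, z up, the work surface at z = 0. Lengths are in m, angles in rad, forces in N, time in s.
With the tool pointing down it reaches from about 0.275 to 0.825 m from the base axis. Payload 4.9 kg.
Tool frame: the origin (TCP) lies midway between the tips of the shut fingers; the grasp point (between the pads) lies 19 mm behind it (bot.grip_depth is the distance from the TCP to the grasp point, in m); z points along the fingers, y is the line along which they close (so a half turn about z gives the same grasp; the last joint's range is limited). The gripper opens to 85 mm and grips with 20 to 120 N. Pads are 22 mm wide; open, the fingers measure 114 mm over their backs; the gripper's body (76 mm by 85 mm) begins 54 mm behind the grasp point. The pads swing forward as they close: fully open they stand 13 mm farther back than shut.
Start: joints at [-1.272, 0.326, -0.193, 1.052, 0, 1.437], TCP at [0.231, -0.499, 0.231] pointing down, gripper open.
Joint ranges: [-2.65, 2.65], [-0.97, 1.79], [-1.3, 1.35], [-1.93, 2.1], [-1.47, 1.37], [-3.14, 3.14]. Speed limits (rad/s): [2.57, 2.57, 3.14, 3.14, 3.14, 3.14].

INTERFACE

Orientations are given as a unit quaternion [w, x, y, z].
In Python, from cell import bot gives the robot as it stands. Calls block until the motion is done:
- bot.move_pose(position, orientation): joint-space move of the TCP to a pose.
- bot.move_linear(position, speed=0.15, rotation=None, until_force=None): straight line of the TCP; rotation=None keeps the orientation; speed is the mean speed in m/s. With until_force (N) it stops when the force on the tool has changed by that much, and returns True; else False.
- bot.goto_joints(angles): joint-space move.
- bot.set_gripper(opening, grasp_force=None): opening from 0.0 (shut) to 1.0 (fully open); grasp_force is the grip in N (None keeps the last); returns when the fingers have stopped.
- bot.wait(seconds).
- bot.solve_ik(position, orientation): joint angles nearest the present ones, or None.
- bot.camera(name): name is "side" or "top" or "wrist"; returns the picture (384x512x3 uint8, red, green, blue); there is no depth.
- bot.calibration(name): a dict with "mtx" (3x3 intrinsics, pixels), "k1" (the pictures are not rectified: a ray, as slopes to the right and down, at radius r is drawn at 1 + k1 r^2 times it, then the intrinsics apply), "extrinsics" (4x4, takes a point from world to camera coordinates); the wrist camera has in their place "hand_eye" (4x4, takes a point from camera to tool coordinates, whose origin is the TCP and whose axes are the flange's). Camera axes: x right, y down, z forward; pixel columns grow to the right and rows downward; lengths in m; the calibration is good to about 2 mm. A picture is of the moment at which its call begins: read the wrist's pose just before it. calibration takes no time and is no camera call.
A pose or a line that the arm cannot do raises bot.PlanningError and nothing moves.
- bot.close_job(): hands the job in; it is judged then, once.
Trained networks look in the newest picture that a camera, given by its name, has taken for a name from the list of things; names that differ only in an ending like _2 or _b are one class to them, and where a whole thing is asked for, a point or a joint stands for the part that bears it (a point fixed in the world has none). Each returns a list of dicts, best first, with "confidence" (0 to 1); they miss things now and then, are a little off and sometimes report something else, mostly with a low value. They report only what shows in the picture. A call takes as long as a camera call. They do not tell look-alikes from the thing itself.
- bot.search_frame(camera, thing): "bbox" ([left, top, width, height] in pixels, round what is visible of it).
Readings, each from a call of its own:
- bot.read_clock(): time.
- bot.read_joint_positions(): joint angles.
- bot.read_joint_vel(): joint speeds.
- bot.read_joint_efforts(): joint torques, N m.
- bot.read_position(): TCP position.
- bot.read_tool_rot(): TCP orientation.
- bot.read_ft_force(): force on the tool from outside, world axes, zero at the start.
- bot.read_moment(): the same for the moment, N m.
- bot.read_gripper_width(): opening from 0.0 (shut) to 1.0 (fully open).
- bot.read_finger_force(): force on a finger pad.
Only numpy, scipy, OpenCV 4.12 (cv2) and the standard library are available. Lean on these libraries where they do the work, as an engineer would, in place of code of your own. Each camera call takes 0.05 s, during which the arm holds its last target. There are 200 camera calls.

## Working session

There is one attempt and no reset: what is moved stays moved. The work goes in short steps, each a Python script; the robot and the scene stay as the last script left them, time stands still between calls to the robot, and variables do not carry over. Pictures are saved under pics/ and viewed, at most 14 in all, crops included, and the job is handed in when it is done.

```bash
mkdir -p pics; ls; python3 - <<'E'
from cell import bot
import cv2,numpy as np
for n in("top","side"):
    im=bot.camera(n); cv2.imwrite(f"pics/{n}0.png",im[:,:,::-1])
    c=bot.calibration(n); print(n,np.round(c["mtx"],1).tolist(),c["k1"],np.round(c["extrinsics"],3).tolist())
print(bot.calibration("wrist"),bot.read_tool_rot(),bot.read_clock())
E
```

```text
pics
top [[466.2, 0.0, 247.1], [0.0, 466.2, 195.5], [0.0, 0.0, 1.0]] -0.004228327559335417 [[0.007, -1.0, 0.006, 0.057], [-0.986, -0.008, -0.165, 0.473], [0.165, -0.005, -0.986, 1.23], [0.0, 0.0, 0.0, 1.0]]
side [[394.9, 0.0, 254.9], [0.0, 394.9, 187.0], [0.0, 0.0, 1.0]] -0.05341512852243481 [[-0.82, -0.572, -0.012, 0.451], [-0.276, 0.413, -0.868, 0.148], [0.501, -0.709, -0.497, 0.877], [0.0, 0.0, 0.0, 1.0]]
{'mtx': array([[284.95110431,   0.        , 256.19527602],
       [  0.        , 284.95110431, 187.75235864],
       [  0.        ,   0.        ,   1.        ]]), 'k1': 0.015373597865392954, 'hand_eye': array([[ 3.74632764e-05, -9.44336542e-01, -3.28980995e-01,
         8.47343403e-02],
       [ 9.99999920e-01,  1.66489324e-04, -3.64029172e-04,
        -7.87666382e-04],
       [ 3.98537872e-04, -3.28980955e-01,  9.44336472e-01,
        -1.42179480e-01],
       [ 0.00000000e+00,  0.00000000e+00,  0.00000000e+00,
         1.00000000e+00]])} [-7.71462270e-04  9.76681707e-01  2.14691045e-01 -5.05305269e-05] 0.1
```

View pics/top0.png

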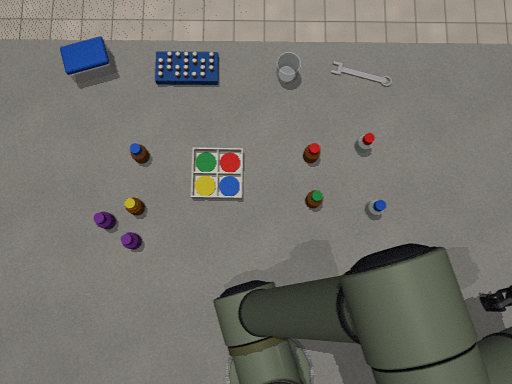

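View pics/side0.png

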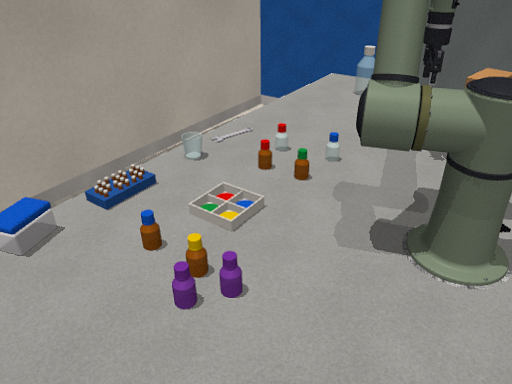

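Top view: the amber caps are blue (136,149), yellow (130,203), red (314,149) and green (317,196). The discs are green (206,162), red (230,162), yellow (205,185) and blue (230,186). The clear bottles are at (368,140) and (378,206). The side view shows the same caps at (148,216), (195,240), (265,146) and (302,155). Next I'll triangulate these by colour blob.

```bash
cat > h.py <<'E'
from cell import bot
import cv2,numpy as np
HUE={'red':0,'yellow':26,'green':65,'blue':110}
def blob(im,col,seed,r=16):
    """centroid of the colour blob nearest the seed"""
    h=cv2.cvtColor(im,cv2.COLOR_RGB2HSV).astype(int)
    d=abs((h[...,0]-HUE[col]+90)%180-90)
    m=((d<(6 if col in('red','yellow') else 14))&(h[...,1]>150)&(h[...,2]>70)).astype(np.uint8)
    if col=='red': m&=(h[...,2]>130).astype(np.uint8)
    w=np.zeros_like(m); cv2.circle(w,seed,r,1,-1); m&=w
    n,l,s,c=cv2.connectedComponentsWithStats(m)
    k=1+np.argmax(s[1:,4]); return c[k],s[k].tolist()
def norm(cal,p):
    k=np.array([cal["k1"],0,0,0,0.])
    return cv2.undistortPoints(np.array([[p]],float),cal["mtx"],k)[0,0]
def tri(views):  # [(cal,E,pix)]
    A=[]
    for cal,E,p in views:
        x,y=norm(cal,p); A+=[x*E[2]-E[0],y*E[2]-E[1]]
    A=np.array(A); return np.linalg.lstsq(A[:,:3],-A[:,3],rcond=None)[0]
def proj(cal,E,P):
    return cv2.projectPoints(np.array([P],float),cv2.Rodrigues(E[:3,:3])[0],E[:3,3],cal["mtx"],np.array([cal["k1"],0,0,0,0.]))[0].ravel()
E
python3 - <<'E'
from h import *
T=cv2.imread("pics/top0.png")[:,:,::-1].copy();S=cv2.imread("pics/side0.png")[:,:,::-1].copy()
ct,cs=bot.calibration("top"),bot.calibration("side")
for kind,d in {'cap':dict(blue=((136,149),(148,217)),yellow=((130,203),(195,241)),red=((314,149),(265,146)),green=((317,196),(302,154))),
 'disc':dict(blue=((230,186),(244,205)),yellow=((205,185),(230,215)),red=((230,162),(226,197)),green=((206,162),(209,207)))}.items():
  for c,(a,b) in d.items():
    pa,sa=blob(T,c,a);pb,sb=blob(S,c,b,14)
    P=tri([(ct,ct["extrinsics"],pa),(cs,cs["extrinsics"],pb)])
    print(kind,c,pa.round(1),sa,pb.round(1),sb,P.round(4),(proj(ct,ct["extrinsics"],P)-pa).round(1))
    if kind=='disc':   # top view ray at z=7 mm
        E=ct["extrinsics"];x,y=norm(ct,pa);A=np.array([x*E[2]-E[0],y*E[2]-E[1]]);print(np.linalg.solve(A[:,:2],-A[:,3]-A[:,2]*.007).round(4))
E
```

```text
cap blue [134.6 148. ] [130, 143, 11, 12, 80] [147.1 217. ] [141, 210, 14, 15, 166] [0.5918 0.3618 0.0776] [0.4 0.5]
cap yellow [130.3 203.5] [125, 198, 13, 12, 109] [194.4 241.7] [188, 233, 14, 18, 217] [0.4428 0.3673 0.0765] [0.  0.1]
cap red [314.3 147.6] [309, 143, 11, 10, 81] [264.1 144. ] [261, 140, 8, 10, 60] [ 0.598  -0.1195  0.077 ] [0.1 0.2]
cap green [316.5 195.6] [311, 191, 11, 10, 78] [302.2 153.6] [298, 149, 9, 10, 81] [ 0.4667 -0.1234  0.0765] [0.2 0.5]
disc blue [228.9 185.8] [220, 176, 19, 20, 308] [244.5 203.1] [236, 201, 18, 7, 73] [0.5047 0.1113 0.0137] [-0.1 -0.2]
[0.5055 0.1112]
disc yellow [204.8 185.4] [195, 176, 20, 20, 315] [228.8 214.6] [220, 212, 18, 8, 91] [0.5049 0.1785 0.0144] [-0.1 -0.1]
[0.5059 0.1789]
disc red [229.6 162.1] [220, 153, 20, 19, 305] [225.  195.6] [217, 193, 17, 7, 79] [0.5722 0.1102 0.0137] [-0. -0.]
[0.5737 0.1103]
disc green [205.4 161.8] [196, 153, 20, 18, 287] [209.1 206.5] [201, 204, 17, 7, 72] [0.5719 0.1777 0.0145] [0.1 0.1]
[0.574  0.1785]
```

Blob centroids put the caps at z ≈ 77 mm, which matches the expected 66–90 mm. The disc spacing comes out at 68 mm, as stated. The tray walls hide part of the discs in the side view, so I'm using the top view for disc xy. I'll start with red and check the hover pose with the wrist camera.

```bash
cat >> h.py <<'E'
CAP=dict(blue=(.5918,.3618),yellow=(.4428,.3673),red=(.598,-.1195),green=(.4667,-.1234))
DISC=dict(blue=(.5055,.1112),yellow=(.5059,.1789),red=(.5737,.1103),green=(.574,.1785))
Q=np.array([0,1,0,0.]); UP=.19; GZ=.056
def wristE():
    from scipy.spatial.transform import Rotation as R
    q=bot.read_tool_rot(); M=np.eye(4); M[:3,:3]=R.from_quat(np.r_[q[1:],q[0]]).as_matrix(); M[:3,3]=bot.read_position()
    return np.linalg.inv(M@bot.calibration("wrist")["hand_eye"])
def hover(c,dx=0,dy=0):
    x,y=CAP[c]; bot.move_pose([x+dx,y+dy,UP],Q)
def pick(c):
    x,y=CAP[c]; bot.set_gripper(.75,50)
    bot.move_linear([x,y,UP],.3); bot.move_linear([x,y,GZ],.12)
    bot.set_gripper(0,50); print(c,"width",bot.read_gripper_width(),"F",bot.read_finger_force())
    bot.move_linear([x,y,UP],.15)
    print("lifted",bot.read_gripper_width(),bot.read_finger_force(),"t",bot.read_clock())
def place(c):
    x,y=DISC[c]; bot.move_linear([x,y,UP],.25); bot.move_linear([x,y,GZ+.017],.15)
    hit=bot.move_linear([x,y,GZ+.002],.025,until_force=3)
    z=bot.read_position()[2]; print("touch",hit,"bottom z",round(z-GZ,4))
    return hit
def release():
    p=bot.read_position(); bot.set_gripper(.5); bot.move_linear([p[0],p[1],UP],.2); print("t",bot.read_clock())
E
python3 - <<'E'
from h import *
hover('red')
E=wristE();im=bot.camera("wrist");cv2.imwrite("pics/w1.png",im[:,:,::-1])
print(bot.read_position(),proj(bot.calibration("wrist"),E,[*CAP['red'],.09]),bot.read_clock())
E
```

```text
[ 0.59783689 -0.12053578  0.19014792] [255.95954417 187.58363617] 2.0667
```

View pics/w1.png

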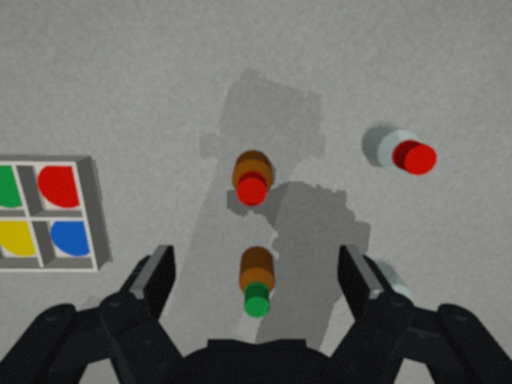

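The wrist view shows the red cap top at (252,190), against a predicted (256,188). That is within 3 mm, so I'll pick and place it.

```bash
python3 - <<'E'
from h import *
pick('red')
if bot.read_gripper_width()>.15 and place('red'): release()
im=bot.camera("wrist");cv2.imwrite("pics/w2.png",im[:,:,::-1])
E
```

```text
red width 0.2999925696019273 F 51.196202907012776
lifted 0.3023157525280379 49.61104693240486 t 5.4083Traceback (most recent call last):
  File "<stdin>", line 3, in <module>
  File "h.py", line 39, in place
    x,y=DISC[c]; bot.move_linear([x,y,UP],.25); bot.move_linear([x,y,GZ+.017],.15)
                 ~~~~~~~~~~~~~~~^^^^^^^^^^^^^^
cell.PlanningError: the arm cannot follow that straight line within its joint ranges
```

```bash
python3 - <<'E'
from h import *
print(np.round(bot.read_joint_positions(),2))
for c in DISC:
  for a in (0,.5,-.5,np.pi/2,-np.pi/2,np.pi):
    q=[0,np.cos(a/2),np.sin(a/2),0]
    print(c,round(a,1),[(None if (j:=bot.solve_ik([*P,z],q)) is None else np.round(j,2).tolist()) for P,z in((DISC[c],UP),(DISC[c],.06),(CAP[c],UP),(CAP[c],.056))])
E
```

```text
[-0.32  0.47 -0.09  1.01 -0.    2.82]
blue 0 [[0.07, 0.3, -0.34, 0.93, 0.0, -3.07], [0.07, 0.45, -0.5, 0.62, 0.0, -3.07], [0.44, 0.62, 0.18, 1.13, 0.0, -2.7], [0.44, 0.73, 0.02, 0.86, 0.0, -2.7]]
blue 0.5 [[0.07, 0.3, -0.34, 0.93, 0.0, 2.72], [0.07, 0.45, -0.5, 0.62, 0.0, 2.72], [0.44, 0.62, 0.18, 1.13, 0.0, 3.08], [0.44, 0.73, 0.02, 0.86, 0.0, 3.08]]
blue -0.5 [[0.07, 0.3, -0.34, 0.93, 0.0, -2.57], [0.07, 0.45, -0.5, 0.62, 0.0, -2.57], [0.44, 0.62, 0.18, 1.13, 0.0, -2.2], [0.44, 0.73, 0.02, 0.86, 0.0, -2.2]]
blue 1.6 [[0.07, 0.3, -0.34, 0.93, 0.0, 1.64], [0.07, 0.45, -0.5, 0.62, 0.0, 1.64], [0.44, 0.62, 0.18, 1.13, 0.0, 2.01], [0.44, 0.73, 0.02, 0.86, 0.0, 2.01]]
blue -1.6 [[0.07, 0.3, -0.34, 0.93, 0.0, -1.5], [0.07, 0.45, -0.5, 0.62, 0.0, -1.5], [0.44, 0.62, 0.18, 1.13, 0.0, -1.13], [0.44, 0.73, 0.02, 0.86, 0.0, -1.13]]
blue 3.1 [[0.07, 0.3, -0.34, 0.93, 0.0, 0.07], [0.07, 0.45, -0.5, 0.62, 0.0, 0.07], [0.44, 0.62, 0.18, 1.13, 0.0, 0.44], [0.44, 0.73, 0.02, 0.86, 0.0, 0.44]]
yellow 0 [[0.2, 0.33, -0.29, 0.94, 0.0, -2.94], [0.2, 0.48, -0.45, 0.64, 0.0, -2.94], [0.56, 0.4, -0.19, 0.9
[... 2149 characters left out ...]
41, -0.59, 0.57, 0.0, 2.23]]
green -0.5 [[0.18, 0.45, -0.12, 1.01, 0.0, -2.46], [0.18, 0.58, -0.27, 0.72, 0.0, -2.46], [-0.41, 0.24, -0.43, 0.91, 0.0, -3.05], [-0.41, 0.41, -0.59, 0.57, 0.0, -3.05]]
green 1.6 [[0.18, 0.45, -0.12, 1.01, 0.0, 1.75], [0.18, 0.58, -0.27, 0.72, 0.0, 1.75], [-0.41, 0.24, -0.43, 0.91, 0.0, 1.16], [-0.41, 0.41, -0.59, 0.57, 0.0, 1.16]]
green -1.6 [[0.18, 0.45, -0.12, 1.01, 0.0, -1.39], [0.18, 0.58, -0.27, 0.72, 0.0, -1.39], [-0.41, 0.24, -0.43, 0.91, 0.0, -1.98], [-0.41, 0.41, -0.59, 0.57, 0.0, -1.98]]
green 3.1 [[0.18, 0.45, -0.12, 1.01, 0.0, 0.18], [0.18, 0.58, -0.27, 0.72, 0.0, 0.18], [-0.41, 0.24, -0.43, 0.91, 0.0, -0.41], [-0.41, 0.41, -0.59, 0.57, 0.0, -0.41]]
```

Joint 6 wraps near its limit. The half-turn-equivalent grasp keeps it near 0, so I'll use that from now on, with a quarter turn for this place.

```bash
sed -i 's/^Q=np.array(\[0,1,0,0.\])/Q=np.array([0,0,1,0.])/' h.py; python3 - <<'E'
from h import *
s=.5**.5
bot.move_pose([*DISC['red'],UP],[0,s,s,0])
print(bot.read_gripper_width())
if place('red'): release()
bot.move_linear([DISC['red'][0]-.06,DISC['red'][1],.24],.2)
im=bot.camera("top");cv2.imwrite("pics/t2.png",im[:,:,::-1])
im=bot.camera("wrist");cv2.imwrite("pics/w2.png",im[:,:,::-1])
E
```

```text
0.3041705398132698
touch True bottom z 0.0088
t 9.2167
```

View pics/w2.png

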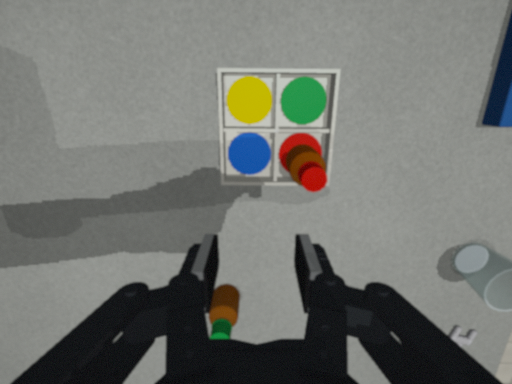

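The wrist view shows the red bottle standing on the red disc, with its cap at (313,178). Touch-down was at 8.8 mm. Next are the other three, each with a grip-width check.

```bash
python3 - <<'E'
from h import *
for c in('green','yellow','blue'):
    hover(c); pick(c)
    if not bot.read_gripper_width()>.2: print("no grasp"); break
    if not place(c): print("no touch"); break
    release()
else:
    bot.move_pose([.35,-.35,.3],Q)
    for n in("top","side"): cv2.imwrite(f"pics/{n}3.png",bot.camera(n)[:,:,::-1])
    E=cv2.resize(cv2.imread("pics/top3.png")[120:260,80:400],None,fx=2.4,fy=2.4,interpolation=cv2.INTER_CUBIC)
    cv2.imwrite("pics/top3c.png",E); print(bot.read_clock())
E
```

```text
green width 0.30723719539253147 F 42.28181083104573
lifted 0.30325177900839423 44.94689527899027 t 14.9917
touch True bottom z 0.0086
t 18.8833
yellow width 0.305787257982357 F 43.2537677208893
lifted 0.306193664325612 45.97506441758014 t 23.15
touch True bottom z 0.0086
t 26.55
blue width 0.30551963842714625 F 45.35411879624007
lifted 0.3017939102118825 44.58716327389993 t 30.7333
touch True bottom z 0.0086
t 34.4
36.3167
```

View pics/top3c.png

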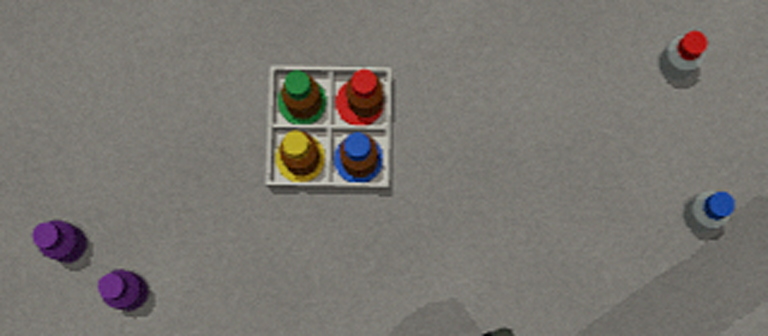

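View pics/side3.png

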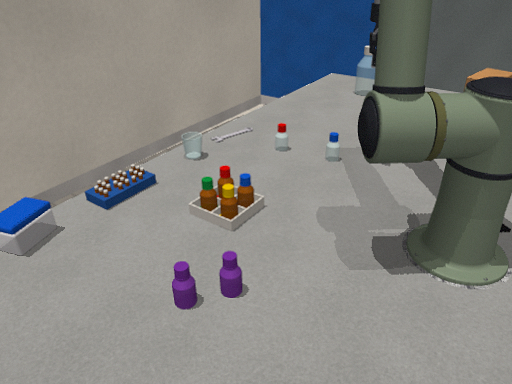

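All four stand in the right compartments and the clear bottles haven't moved. Red looks a little off to the right, so I'll measure the offsets.

```bash
python3 - <<'E'
from h import *
T=cv2.imread("pics/top3.png")[:,:,::-1].copy();S=cv2.imread("pics/side3.png")[:,:,::-1].copy()
ct,cs=bot.calibration("top"),bot.calibration("side")
E=ct["extrinsics"]
for c,b in dict(red=(225,171),green=(207,183),yellow=(228,190),blue=(245,179)).items():
    a=proj(ct,E,[*DISC[c],.095]); pa,sa=blob(T,c,tuple(int(round(v)) for v in a),6);pb,sb=blob(S,c,b,8)
    P=tri([(ct,E,pa),(cs,cs["extrinsics"],pb)])
    print(c,P.round(4),"offset mm",((P[:2]-DISC[c])*1000).round(1),sa,sb)
E
```

```text
red [0.5771 0.105  0.086 ] offset mm [ 3.4 -5.3] [226, 149, 10, 10, 70] [220, 166, 10, 12, 91]
green [0.5752 0.1766 0.0837] offset mm [ 1.2 -1.9] [199, 150, 10, 9, 76] [202, 177, 11, 13, 114]
yellow [0.5065 0.178  0.0851] offset mm [ 0.6 -0.9] [197, 174, 12, 12, 94] [222, 183, 12, 15, 160]
blue [0.5053 0.1094 0.0839] offset mm [-0.2 -1.8] [224, 175, 10, 11, 84] [240, 174, 11, 12, 113]
```

```bash
python3 -c "
from cell import bot
print(bot.close_job())"
```

```text
the job is handed in; nothing more can be done
None
```

I handed the job in at about 36 s of robot time: all four amber bottles stand upright on the discs of their own cap colour, about 2 mm off centre (red about 6 mm, limit 15 mm), and the camera images show both clear bottles where they started.

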